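# Refit the bayonet cap of a lint filter

### The arm

A 6-joint arm with a two-finger parallel gripper is mounted at the origin on a cart in front of the work surface, level with it; the furniture and walls round the work are solid. World frame = base frame: x ahead of the robot, y to its left, z up, the work surface at z = 0. Lengths are in m, angles in rad, forces in N, time in s.
With the tool pointing down it reaches from about 0.275 to 0.975 m from the base axis. Payload 8.4 kg.
Tool frame: the origin (TCP) lies at the very end of the fingers, on their centre line; the grasp point (between the pads) lies 19 mm behind it; x points along the fingers, y is the direction in which the jaws open and shut, and the axes are right-handed (so a half turn about x gives the same grasp; the last joint's range is limited). The gripper opens to 92 mm and grips with 3 to 60 N. Pads are 20 mm wide; open, the fingers measure 128 mm over their backs; the gripper's body (75 mm by 189 mm) begins 69 mm behind the grasp point.
Start: joints at [1.292, 0.353, 1.633, -0, 1.155, -0.002], TCP at [0.171, 0.601, 0.175] pointing down, gripper open.
Joint ranges: [-2.63, 2.63], [-0.92, 2.1], [0.06, 2.66], [-1.3, 4.44], [0, 2.69], [-3.02, 3.02]. Speed limits (rad/s): [2.22, 2.22, 2.79, 3.14, 3.14, 3.14].

### API

Orientations are given as a 3x3 rotation matrix whose columns are the frame's x, y, z axes.
In Python, from station import manip gives the robot as it stands. The module is installed in compiled form; this text tells all that it offers.
- The arm moves only by the shell command python3 -m crank 'ROWS'. ROWS is JSON, a list of rows, each a list of 7 numbers: the turn, a rotation vector about the tool's x, y, z in rad, then the shift along the tool's x, y, z in cm, then the opening, from 0 (shut) to 1 (fully open). In form: [[ax, ay, az, dx, dy, dz, fingers], ...]. A call has exactly 8 rows; each row shifts and turns the commanded pose from where the row before left it, along the tool's axes as they then stand; what a row does not reach is not made up. A row lasts 1/8 s, in which the tool goes at most 62.5 mm and 10.7 degrees, less where a joint would pass 70% of its speed; a pose out of reach is approached as far as the arm can. A call with a gripper value outside its range is refused whole. The fingers move at their own pace and stop on an object; the grip force is fixed at half the most. Time passes only in rows, so rows that do not move let the fingers close, or fill a call up. It gives the time, the measured TCP pose, the force and the opening at its end, in the units of the state.
- manip.get_obs(): the state, without advancing time (a new reading comes with each control period).
- manip.read_camera(name): name is "scene" or "top"; returns a dict with "img" (400x640x3 uint8, red, green, blue), "camera_matrix" (3x3 intrinsics, pixels), "distortion" ([k1, k2, p1, p2, k3] as OpenCV has them; the pictures are not rectified), "extrinsics" (4x4, takes a point from world to camera coordinates). Camera axes: x right, y down, z forward; pixel columns grow to the right and rows downward; lengths in m; the calibration is good to about 2 mm. A picture is of the moment at which its call begins. There is no depth.
- manip.finish_job(): hands the job in, once; it reports no verdict.
The state is a dict: "t": time; "joint_pos": joint angles; "qd": joint speeds; "joint_efforts": joint torques, N m; "ee_pos": TCP position; "orientation": TCP orientation; "contact_force": force on the tool from outside, world axes, zero at the start; "moment": the same for the moment, N m; "opening": opening from 0.0 (shut) to 1.0 (fully open).
Only numpy, scipy, OpenCV 4.12 (cv2) and the standard library are available. Lean on these libraries where they do the work, as an engineer would, in place of code of your own. Each camera call takes 0.05 s, during which the arm holds its last target. There are 200 camera calls.

### The job

Put the blue cap back on the grey lint-filter housing: set it on the socket, turn it clockwise under light pressure until its two lugs drop into the slots, push it in against the spring, turn it on clockwise to the stop and let it spring up into its lock, then let go. Handle it gently, never bearing on the housing with more than 30 N, and leave the other things where they stand.

Things in the scene. Friction and masses are not known exactly. Their poses are not given: they have to be found in the camera images.
- cap_grip (a point): Loose blue cap standing upright, 62 mm tall, 100-170 g. The point is the centre of its bar grip, on the axis: bar 14 mm thick (own y), 50 long (own x), from 16 below to 16 above the point. Under it a flange 66 wide (16-22 mm below), then a spigot 40 wide down to 46 mm below, its end chamfered. White marks: the lugs' sides. Half a turn changes nothing.
- cap_lugs (a point): On the cap's axis, 34 mm under the bar's centre: mid-height of the two lugs, which stick out of the spigot to the cap's own +x and -x, to 29 mm from the axis. Each is 4 mm thick and 0.38 rad wide seen from the axis.
- housing: Grey lint-filter housing, upright, fixed to the worktop; origin on its axis on the worktop, z up. Foot 96 x 96 mm; body and collar 88 mm across, collar top 68 mm up, collar opening 72 mm across and 12 mm deep. Two red ribs on the collar mark its +x and -x. Hose stubs stand out at its back to 72 mm from the axis.
- slot_face (a point): On the housing's axis, 56 mm up: the flat white slot ring in the collar, bore 43 mm, 4 mm thick. Lugs rest on it until in line with its two opposite slots (0.06 rad to spare either side); the cap's bar centre is then 92 mm up. The slots lie 0.05 to 0.80 rad clockwise (from above) of the red ribs, differing each time and not measured: find them by feel or by eye.
- lock (a point): On the housing's axis, 50 mm up: lug mid-height range under the ring. From the slots, lugs below the ring turn clockwise 0.63 to 0.75 rad to a solid stop (0.3 N m of twist there bears with some 20 N). In the last 0.10 rad they lie under pockets 2 mm deep in the ring's underside, into which the spring lifts the cap when let up: bar centre then 86 mm up. Turned too little it stays 84 mm up.
- follower (a joint): Spring plate inside the housing, m pressed down, 0 to 0.0095 (hard bottom). The spigot meets it 3 mm after the lugs drop into the slots (bar centre 89 mm up); preload 2.4 N and 1.2 N per mm. Bar centre under 84 mm (some 9 N, reading over 0.005) puts the lugs below the ring; at the bottom it is 79.5 mm up. Locked, it reads about 0.003.
- soap_pump: Brown soap bottle with a black pump head, 185 mm tall; a bystander, origin at the centre of its underside, leave alone.
- little_can: Small open grey metal can, 67 mm wide, 97 mm tall; a bystander, origin at the centre of its underside, leave alone.
- wax_pot: Low white pot with a wooden-looking lid, 62 mm wide, 35 mm tall; a bystander, origin at the centre of its underside, leave alone.
Not all that is in view belongs to the job. Of the things that look like the part that bears cap_grip, take the one that is farthest to the robot's right at the start.

How it is judged:
On the way, in this order (a step that is already met when the one before it is completed fails the run):
1. the cap is lifted clear of the worktop (height (world z) of cap_grip above 0.11 m), for 0.1 s.
2. the cap is pushed in over the housing's axis until its lugs are below the slot ring (z of cap_grip in the frame of housing between 0.075 and 0.084 m and horizontal distance between cap_grip and housing below 0.004 m), for 0.1 s.
At the end, for the whole second after the job is handed in: The cap is locked in the housing: its grip point 85 to 87.5 mm above the housing's underside (lugs sprung up into the pockets at the stop), within 4 mm of the housing's axis, upright within 0.06 rad, at rest (z of cap_grip in the frame of housing between 0.085 and 0.0875 m and horizontal distance between cap_grip and housing below 0.004 m and angle between cap_grip's own z axis and vertical below 0.06 rad and linear speed of cap below 0.01 m/s); the robot touches nothing.
It fails at once if the cap bears on the housing with more than 30 N (contact force between cap and housing above 30 N).
It fails at once if a hand or arm bears on the housing with more than 10 N (contact force between the arm and housing above 10 N).
It fails at once if a bystander is moved by more than 30 mm (distance of any of soap_pump, little_can, wax_pot from where it was at the start of the episode above 0.03 m).
It also fails if it takes over 72 s, if anything falls off the work surface, if the arm or the gripper's body presses on something with over 40 N, if the wrist force passes 120 N, or if a joint passes its speed limit or range.

## Working session

There is one attempt and no reset: what is moved stays moved. The work goes in short steps, Python scripts to look and compute and a shell command to move; the robot and the scene stay as the last step left them, time stands still between calls to the robot, and variables do not carry over. Pictures are saved under pics/ and viewed, on a budget of 10 in all, crops included, one or two more only if the job needs it, and the job is handed in when it is done.

```bash
mkdir -p pics; python3 - <<'E'
from station import manip
import cv2,numpy as np
for n in("scene","top"):
    c=manip.read_camera(n);cv2.imwrite(f"pics/{n}0.png",c["img"][:,:,::-1])
    print(n,c["camera_matrix"].tolist(),c["distortion"],np.round(c["extrinsics"],4).tolist())
o=manip.get_obs();print(o)
E
```

```text
scene [[479.95509135702196, 0.0, 319.9482043473974], [0.0, 479.95509135702196, 197.13967583457318], [0.0, 0.0, 1.0]] [0.02755684 0.         0.         0.         0.        ] [[0.6524, -0.7575, 0.0235, -0.5143], [-0.4676, -0.4267, -0.7741, 0.1791], [0.5964, 0.4941, -0.6326, 1.1855], [0.0, 0.0, 0.0, 1.0]]
top [[380.94093325414696, 0.0, 322.09053722993383], [0.0, 380.94093325414696, 200.36679440072496], [0.0, 0.0, 1.0]] [0.01425553 0.         0.         0.         0.        ] [[0.0232, -0.9996, 0.0157, -0.2848], [-0.9889, -0.0253, -0.1464, 0.4907], [0.1468, -0.0122, -0.9891, 0.8482], [0.0, 0.0, 0.0, 1.0]]
{'t': 0.1, 'joint_pos': array([ 1.29159946e+00,  3.53603366e-01,  1.63403698e+00, -1.33308327e-05,
        1.15518882e+00, -2.41790556e-03]), 'qd': array([ 1.21216492e-03, -2.00054088e-03,  1.61556760e-04,  5.36426630e-05,
        2.50590023e-04,  3.55622786e-04]), 'joint_efforts': array([-1.13068108e-03, -5.94900727e+01, -3.34929049e+01,  6.98299916e-02,
        1.84177636e-02,  1.50836843e-05]), 'ee_pos': array([0.17066957, 0.60074627, 0.17463325]), 'orientation': array([[-3.29038941e-04,  2.73253236e-01,  9.61942078e-01],
       [-1.19199206e-03,  9.61941339e-01, -2.73253434e-01],
       [-9.99999235e-01, -1.23653834e-03,  9.19952737e-06]]), 'contact_force': array([ 0.791201  ,  0.38175062, -0.51791605]), 'moment': array([-0.02063107, -0.01377091,  0.01665338]), 'opening': 1.0039476136461576}
```

View pics/scene0.png

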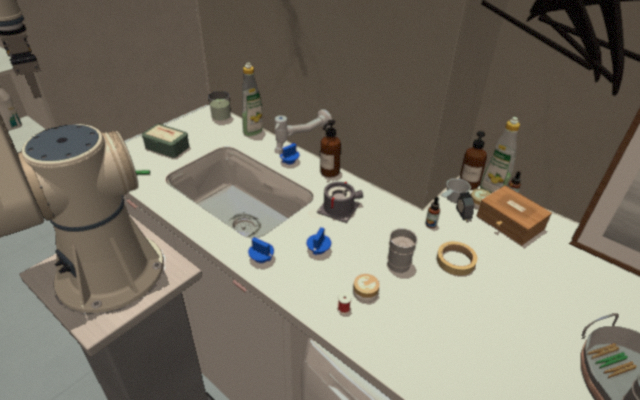

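View pics/top0.png

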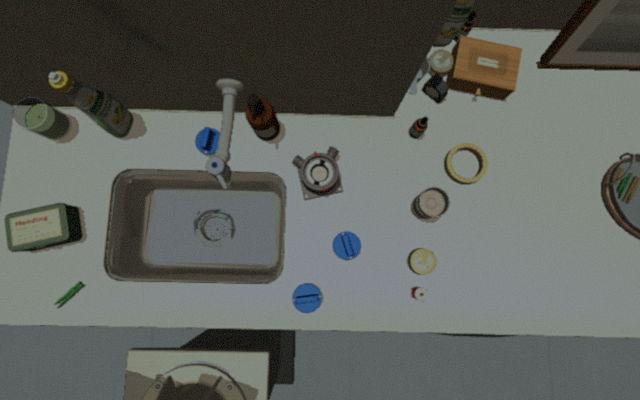

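Candidates for the cap are top (207,140), (307,298) and (347,246), matching scene (289,155), (261,251) and (319,243). Image right in the top view is the robot's right (-y), so I pick top (347,246) / scene (319,243). The housing is at top (320,175) / scene (340,199). Next is a close crop to check this.

```bash
python3 - <<'E'
import cv2,numpy as np
t=cv2.imread("pics/top0.png");s=cv2.imread("pics/scene0.png")
def cr(i,x,y,w,h,k):
    return cv2.convertScaleAbs(cv2.resize(i[y:y+h,x:x+w],None,fx=k,fy=k,interpolation=cv2.INTER_CUBIC),alpha=1.4)
a=cr(t,285,140,100,130,4.0) # 400x520
b=cr(s,290,165,100,130,4.0)
cv2.imwrite("pics/crop1.png",np.hstack([a,b]))
E
```

```text
(no output)
```

View pics/crop1.png

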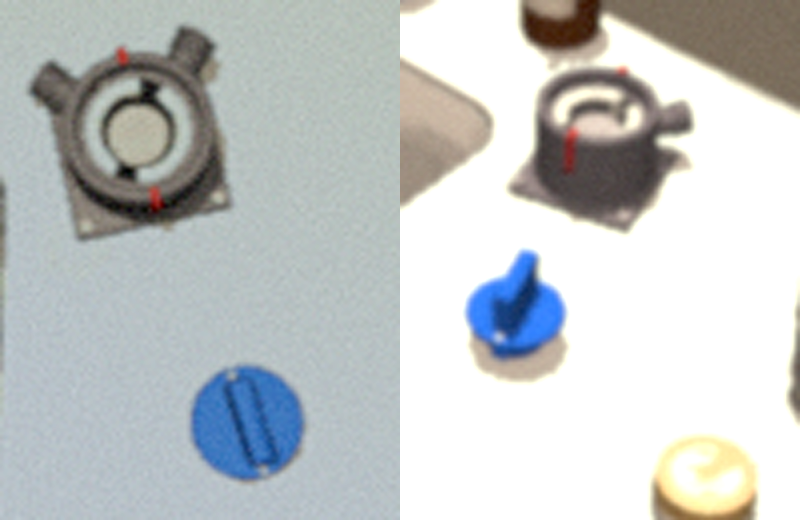

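The crop shows the chosen cap with its bar and two white marks at crop-top (232,375) and (264,470). The housing ribs are at (122,55) and (155,195), and the dark slots in the white ring at (150,90) and (126,173). I'll triangulate these now.

```bash
cat > h.py <<'E'
import numpy as np,cv2
from station import manip
def cam(n):
    c=manip.read_camera(n);return c["camera_matrix"],np.array(c["distortion"]),np.array(c["extrinsics"]),c["img"]
def ray(c,p):
    u=cv2.undistortPoints(np.array([[p]],float),c[0],c[1])[0,0];R=c[2][:3,:3]
    d=R.T@np.r_[u,1];return -R.T@c[2][:3,3],d/np.linalg.norm(d)
def atz(c,p,z):
    o,d=ray(c,p);return o+d*(z-o[2])/d[2]
def tri(cs,ps):
    A=0;b=0;rs=[ray(c,p) for c,p in zip(cs,ps)]
    for o,d in rs:
        M=np.eye(3)-np.outer(d,d);A=A+M;b=b+M@o
    x=np.linalg.solve(A,b);return x,[np.linalg.norm((np.eye(3)-np.outer(d,d))@(x-o))*1e3 for o,d in rs]
def proj(c,X):
    return cv2.projectPoints(np.atleast_2d(np.array(X,float)),cv2.Rodrigues(c[2][:3,:3])[0],c[2][:3,3],c[0],c[1])[0][:,0]
E
python3 - <<'E'
from h import *
np.set_printoptions(precision=4,suppress=True)
T=cam("top");S=cam("scene")
a=lambda x,y:(285+(x+.5)/4-.5,140+(y+.5)/4-.5)
b=lambda x,y:(290+(x-400+.5)/4-.5,165+(y+.5)/4-.5)
print("flange",tri([T,S],[a(247,422),b(516,316)]))
# segmentation of the cap in top
im=T[3].astype(int);m=((im[:,:,2]-im[:,:,0])>60).astype(np.uint8)
n,l,st,ce=cv2.connectedComponentsWithStats(m)
for k in range(1,n):
    if st[k,4]>50:
        print("blue",ce[k],st[k],"xy@.03",atz(T,ce[k],.03))
r=((im[:,:,0]-im[:,:,1])>50).astype(np.uint8)
n,l,st,ce=cv2.connectedComponentsWithStats(r[140:200,290:345].copy())
for k in range(1,n): print("red",ce[k]+[290,140],st[k])
print("collar tri",tri([T,S],[a(140,127),b(598,105)]))
print("rib far tri",tri([T,S],[a(122,55),b(622,72)]),"rib near",tri([T,S],[a(154,192),b(573,131)]))
for nme,ps,z in(("ribs",[(122,55),(154,192)],.068),("slots",[(150,90),(126,173)],.056),("marks",[(232,375),(264,470)],.03),("bar",[(235,380),(262,463)],.062)):
    P=[atz(T,a(*p),z) for p in ps];d=P[0]-P[1]
    print(nme,P,"mid",(P[0]+P[1])/2,"len",np.linalg.norm(d),"ang",np.arctan2(d[1],d[0]))
E
```

```text
flange (array([ 0.3961, -0.3323,  0.0195]), [np.float64(0.18334422804984793), np.float64(0.18334422804999206)])
blue [202.2182 139.0273] [196 128  14  25 220] xy@.03 [0.6396 0.0171 0.03  ]
blue [213.9034 142.1724] [207 129  12  25 145] xy@.03 [ 0.6327 -0.0111  0.03  ]
blue [346.1894 245.1947] [333 232  27  27 565] xy@.03 [ 0.3955 -0.331   0.03  ]
blue [306.2646 297.8729] [293 284  28  29 582] xy@.03 [ 0.2751 -0.2423  0.03  ]
red [315.4286 153.7143] [25 12  2  4  7]
red [323.6364 189.0909] [33 47  3  5 11]
collar tri (array([ 0.561 , -0.2652,  0.0615]), [np.float64(0.11072214060857491), np.float64(0.11072214060860244)])
rib far tri (array([ 0.6032, -0.2536,  0.0609]), [np.float64(0.330155418075801), np.float64(0.33015541807585613)]) rib near (array([ 0.5225, -0.2739,  0.066 ]), [np.float64(0.16508134405560929), np.float64(0.16508134405565533)])
ribs [array([ 0.6014, -0.2539,  0.068 ]), array([ 0.5223, -0.274 ,  0.068 ])] mid [ 0.5619 -0.264   0.068 ] len 0.08167328252638692 ang 0.24904423852929236
slots [array([ 0.5844, -0.2705,  0.056 ]), array([ 0.5351, -0.2579,  0.056 ])] mid [ 0.5597 -0.2642  0.056 ] len 0.05082409386777222 ang -0.25123839264476233
marks [array([ 0.4225, -0.3223,  0.03  ]), array([ 0.3685, -0.3415,  0.03  ])] mid [ 0.3955 -0.3319  0.03  ] len 0.0573890537846908 ang 0.34190428570880604
bar [array([ 0.4178, -0.3218,  0.062 ]), array([ 0.3722, -0.3375,  0.062 ])] mid [ 0.395  -0.3297  0.062 ] len 0.04817165543748831 ang 0.33130214042856126
```

```bash
python3 - <<'E'
from h import *
np.set_printoptions(precision=4,suppress=True)
T=cam("top");S=cam("scene")
def cr(i,x,y,w,h,k):return cv2.convertScaleAbs(cv2.resize(i[y:y+h,x:x+w],None,fx=k,fy=k,interpolation=cv2.INTER_CUBIC)[:,:,::-1],alpha=1.6)
cv2.imwrite("pics/crop2.png",np.hstack([cr(T[3],200,65,100,130,4),cr(S[3],265,90,100,130,4)]))
E
```

```text
(no output)
```

View pics/crop2.png

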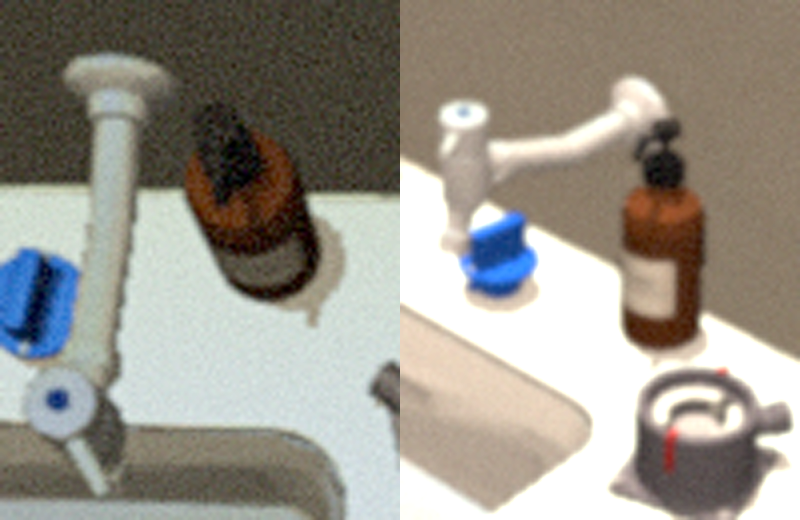

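```bash
python3 -m crank '[[-0.1,0,0,-0.5,-6,0,1],[-0.1,0,0,0,-6,0,1],[-0.1,0,0,0,-6,0,1],[-0.1,0,0,0,-6,0,1],[-0.1,0,0,0,-6,0,1],[-0.1,0,0,0,-6,0,1],[0,0,0,0,-6,0,1],[0,0,0,0,-6,0,1]]'; python3 -c "
from station import manip
o=manip.get_obs();print(o['joint_pos'],o['ee_pos'],o['orientation'])"
```

```text
t: 1.3
ee_pos: [0.1978, 0.1387, 0.1806]
orientation: [[0.002, -0.319, 0.948], [0.001, 0.948, 0.319], [-1.0, 0.0, 0.002]]
contact_force: [1.1, 0.0, 0.8]
opening: 1.002
[ 6.05687688e-01 -3.39650360e-01  2.31970950e+00 -3.03179616e-04
  1.15980519e+00 -1.28964196e+00] [0.19784849 0.13870368 0.18058065] [[ 1.57911815e-03 -3.18981246e-01  9.47759712e-01]
 [ 7.55498039e-04  9.47761003e-01  3.18980422e-01]
 [-9.99998468e-01  2.12322829e-04  1.73761631e-03]]
```

```bash
python3 -m crank '[[0,0,0,0,0,6,1],[0,0,0,0,-2,6,1],[0,0,0,0,-6,-1,1],[0,0,0,0,-6,-1,1],[0,0,0,0,-6,-1,1],[0,0,0,0,-6,-1,1],[0,0,0,0,-6,-1,1],[0,0,0,0,-6,-1,1]]'; python3 - <<'E'
from h import *
np.set_printoptions(precision=4,suppress=True)
T=cam("top");S=cam("scene")
a=lambda x,y:(200+(x+.5)/4-.5,65+(y+.5)/4-.5)
b=lambda x,y:(265+(x-400+.5)/4-.5,90+(y+.5)/4-.5)
print("neck",tri([T,S],[a(235,175),b(663,178)]))
print("noz",tri([T,S],[a(213,115),b(655,132)]))
print("base",tri([T,S],[a(275,268),b(660,328)]), atz(T,a(275,268),0),atz(S,b(660,328),0))
print(manip.get_obs()['joint_pos'])
E
```

```text
t: 2.3
ee_pos: [0.3746, -0.2033, 0.1807]
orientation: [[0.001, -0.317, 0.948], [-0.0, 0.948, 0.317], [-1.0, -0.001, 0.001]]
contact_force: [1.5, 0.7, 0.3]
opening: 0.999
neck (array([ 0.6777, -0.1315,  0.1381]), [np.float64(0.48444999646252024), np.float64(0.4844499964622797)])
noz (array([ 0.6925, -0.119 ,  0.1675]), [np.float64(6.542734989979517), np.float64(6.542734989979642)])
base (array([ 0.6724, -0.1375,  0.0048]), [np.float64(1.8561221662167158), np.float64(1.856122166216627)]) [ 0.6727 -0.1356  0.    ] [ 0.6791 -0.1345 -0.    ]
[-0.5045  0.0311  2.0253 -0.0014  1.0829 -2.3933]
```

```bash
python3 -m crank '[[-0.012,0,0,0,-5,-1,1],[0,0,0,0,-5,-1,1],[0,0,0,2,-2.8,0,1],[0,0,0,2,0,0,1],[0,0,0,2,0,0,1],[0,0,0,2,0,0,1],[0,0,0,0,0,0,1],[0,0,0,0,0,0,1]]'; python3 - <<'E'
from h import *
np.set_printoptions(precision=4,suppress=True)
T=cam("top");S=cam("scene")
def cr(i,x,y,w,h,k):return cv2.convertScaleAbs(cv2.resize(i[y:y+h,x:x+w],None,fx=k,fy=k,interpolation=cv2.INTER_CUBIC)[:,:,::-1],alpha=1.6)
p=proj(T,[.3955,-.331,.03])[0].astype(int);q=proj(S,[.3955,-.331,.06])[0].astype(int)
cv2.imwrite("pics/crop3.png",np.hstack([cr(T[3],p[0]-50,p[1]-50,100,100,4),cr(S[3],q[0]-50,q[1]-50,100,100,4)]))
o=manip.get_obs();print(p,q,o['ee_pos'],o['joint_pos'],np.arctan2(o['orientation'][1,2],o['orientation'][0,2]))
E
```

```text
t: 3.4
ee_pos: [0.3977, -0.3284, 0.1011]
orientation: [[0.0, -0.329, 0.944], [-0.0, 0.944, 0.329], [-1.0, -0.0, 0.0]]
contact_force: [0.1, -0.3, -0.3]
opening: 1.003
[346 245] [318 232] [ 0.3978 -0.3288  0.1013] [-0.6936  0.2727  1.9352  0.      0.9322 -2.5998] 0.33543229947123765
```

View pics/crop3.png

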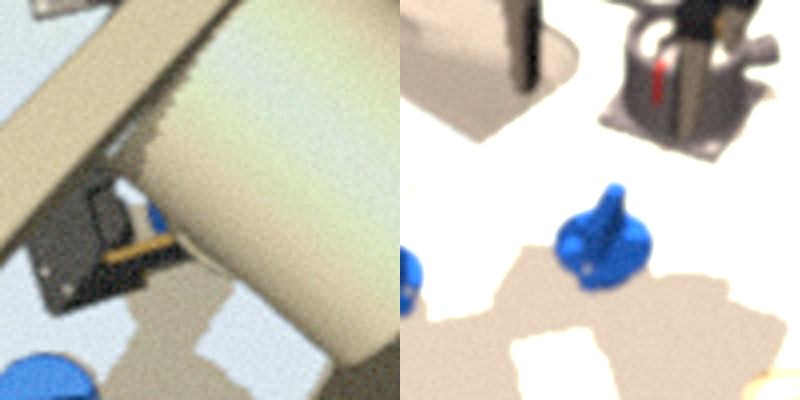

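The fingers straddle the cap, which stands free (scene crop ~(603,240)). I'll descend and grip.

```bash
python3 -m crank '[[0,0,0,1.5,-0.13,-0.29,1],[0,0,0,1.5,0,0,1],[0,0,0,1.5,0,0,1],[0,0,0,1.5,0,0,1],[0,0,0,0.7,0,0,1],[0,0,0,0,0,0,1],[0,0,0,0,0,0,0],[0,0,0,0,0,0,0]]';  python3 -m crank '[[0,0,0,0,0,0,0],[0,0,0,0,0,0,0],[0,0,0,0,0,0,0],[0,0,0,0,0,0,0],[0,0,0,0,0,0,0],[0,0,0,0,0,0,0],[0,0,0,0,0,0,0],[0,0,0,0,0,0,0]]'
```

```text
t: 4.5
ee_pos: [0.3953, -0.331, 0.0339]
orientation: [[0.001, -0.329, 0.944], [-0.001, 0.944, 0.329], [-1.0, -0.001, 0.0]]
contact_force: [-0.2, -0.3, 0.0]
opening: 0.806
t: 5.5
ee_pos: [0.3949, -0.3307, 0.0334]
orientation: [[-0.0, -0.329, 0.944], [0.0, 0.944, 0.329], [-1.0, 0.0, -0.0]]
contact_force: [0.1, -0.5, -0.3]
opening: 0.006
```

The opening reads 0.006 where a 14 mm bar should give 0.15, so the grasp looks missed. I'll look.

```bash
python3 - <<'E'
from h import *
T=cam("top");S=cam("scene")
def cr(i,x,y,w,h,k):return cv2.convertScaleAbs(cv2.resize(i[y:y+h,x:x+w],None,fx=k,fy=k,interpolation=cv2.INTER_CUBIC)[:,:,::-1],alpha=1.5)
cv2.imwrite("pics/crop4.png",np.hstack([cr(T[3],286,185,100,120,4),cr(S[3],268,172,100,120,4)]))
print(manip.get_obs()['opening'])
E
```

```text
0.007905067810694834
```

View pics/crop4.png

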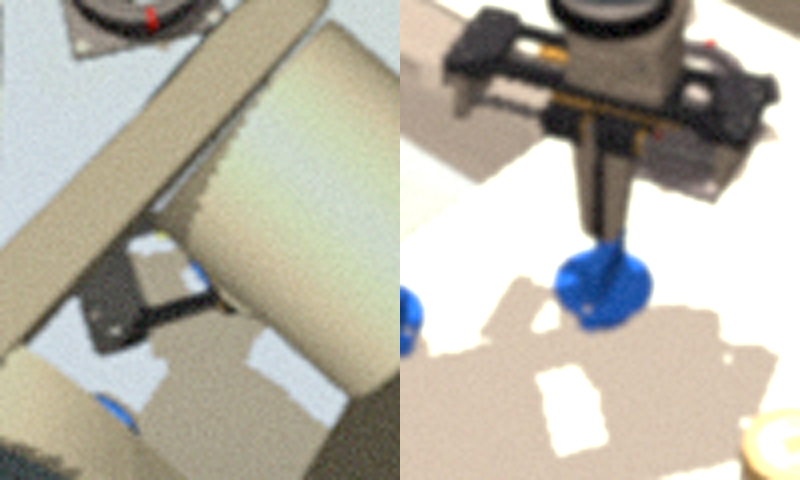

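```bash
python3 - <<'E'
from h import *
np.set_printoptions(precision=3,suppress=True)
S=cam("scene");o=manip.get_obs();R=o['orientation'];y=R[:,1]
for z in(.0334,.045,.055,.065): print(z,proj(S,[.3949,-.3307,z]))
p=np.array([.3978,-.3288,.1013])
for s in(.046,.055,-.046,-.055):
    for dz in(0,.02): print(s,dz,proj(S,p+s*y+[0,0,dz]))
E
```

```text
0.0334 [[317.88  239.741]]
0.045 [[317.974 236.487]]
0.055 [[318.056 233.65 ]]
0.065 [[318.138 230.785]]
0.046 0 [[301.656 214.431]]
0.046 0.02 [[301.652 208.4  ]]
0.055 0 [[298.376 213.508]]
0.055 0.02 [[298.336 207.479]]
-0.046 0 [[335.963 224.087]]
-0.046 0.02 [[336.328 218.031]]
-0.055 0 [[339.397 225.054]]
-0.055 0.02 [[339.8   218.996]]
```

Seen from the scene camera, both the open and closed fingertips sit about 27 mm higher than the reported TCP would project (or shifted horizontally along the ray). I'll lift and move to where both cameras see the fingers and measure it.

```bash
python3 -m crank '[[0,0,0,-4,0,0,0.1],[0,0,0,-5,0,0,0.1],[0,0,0,-1,6,1,0.1],[0,0,0,0,6,1,0.1],[0,0,0,0,6,1,0.1],[0,0,0,0,6,1,0.1],[0,0,0,0,6,1,0.1],[0,0,0,0,6,1,0.1]]'; python3 -m crank '[[0,0,0,0,3,0,0.1],[0,0,0,0,0,0,0.1],[0,0,0,0,0,0,0.1],[0,0,0,0,0,0,0.1],[0,0,0,0,0,0,0.1],[0,0,0,0,0,0,0.1],[0,0,0,0,0,0,0.1],[0,0,0,0,0,0,0.1]]'; python3 - <<'E'
from h import *
np.set_printoptions(precision=3,suppress=True)
T=cam("top");S=cam("scene");o=manip.get_obs();print(o['ee_pos'],o['opening'])
def cr(i,x,y,w,h,k):return cv2.convertScaleAbs(cv2.resize(i[y:y+h,x:x+w],None,fx=k,fy=k,interpolation=cv2.INTER_CUBIC)[:,:,::-1],alpha=1.5)
p=proj(T,o['ee_pos'])[0];q=proj(S,o['ee_pos'])[0];print(p,q)
p=p.astype(int)-50;q=q.astype(int)-60;p[1]-=10
print(p,q)
a=cr(T[3],p[0],p[1],100,120,4);b=cr(S[3],max(q[0],0),q[1],100,120,4)
cv2.imwrite("pics/crop5.png",np.hstack([a,b]))
E
```

```text
t: 6.65
ee_pos: [0.3328, 0.0306, 0.1337]
orientation: [[0.001, -0.328, 0.945], [0.0, 0.945, 0.328], [-1.0, -0.0, 0.001]]
contact_force: [2.0, 1.0, 0.5]
opening: 0.101
t: 7.65
ee_pos: [0.3233, 0.0572, 0.1333]
orientation: [[-0.0, -0.329, 0.944], [-0.0, 0.944, 0.329], [-1.0, 0.0, -0.0]]
contact_force: [0.5, 0.2, -0.1]
opening: 0.097
[0.323 0.057 0.133] 0.09724691906177643
[155.577 275.517] [194.975 160.875]
[105 215] [134 100]
```

View pics/crop5.png

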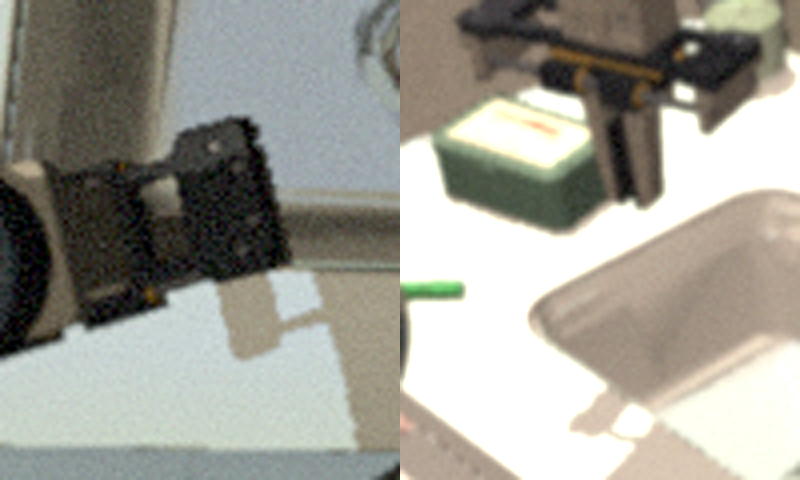

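```bash
python3 - <<'E'
from h import *
np.set_printoptions(precision=4,suppress=True)
T=cam("top");S=cam("scene");o=manip.get_obs();R=o['orientation']
a=lambda x,y:(105+(x+.5)/4-.5,215+(y+.5)/4-.5)
b=lambda x,y:(134+(x-400+.5)/4-.5,100+(y+.5)/4-.5)
for A,B in(((235,195),(712,58)),((245,118),(762,35)),((290,255),(735,80))):
    x,e=tri([T,S],[a(*A),b(*B)]);print(x,e,"tool frame",R.T@(x-o['ee_pos']))
tip=b(628,203)
for z in (.133,.145,.155,.16,.165): x=atz(S,tip,z);print(z,x,R.T@(x-o['ee_pos']))
print("proj tcp+0.1",proj(T,o['ee_pos']+[0,0,.1]),proj(S,o['ee_pos']+[0,0,.1]))
E
```

```text
[ 0.3493 -0.017   0.2959] [np.float64(3.3203197913730853), np.float64(3.3203197913730915)] tool frame [-0.1625 -0.0788  0.0001]
[ 0.3816 -0.0231  0.3021] [np.float64(0.463228381759031), np.float64(0.46322838175901687)] tool frame [-0.1688 -0.0951  0.0286]
[ 0.3321 -0.0489  0.3024] [np.float64(4.3329436657138345), np.float64(4.33294366571376)] tool frame [-0.169  -0.1032 -0.0267]
0.133 [0.3476 0.108  0.133 ] [0.0004 0.0398 0.0396]
0.145 [0.3376 0.0922 0.145 ] [-0.0116  0.0282  0.025 ]
0.155 [0.3294 0.0791 0.155 ] [-0.0216  0.0186  0.0129]
0.16 [0.3252 0.0726 0.16  ] [-0.0266  0.0137  0.0068]
0.165 [0.3211 0.066  0.165 ] [-0.0316  0.0089  0.0008]
proj tcp+0.1 [[131.4914 278.349 ]] [[189.5104 129.4359]]
```

Horizontally the gripper agrees with the report (block centred at tool z≈0, y≈-0.09). In height everything stands about 28-30 mm above the reported pose. So the fingertips are about 28 mm higher than ee_pos says. I'll go back half-open and calibrate the height by touching the flange lightly.

```bash
python3 -m crank '[[0,0,0,0,-6,-1,0.5],[0,0,0,0,-6,-1,0.5],[0,0,0,0,-6,-1,0.5],[0,0,0,0,-6,-1,0.5],[0,0,0,0,-6,-1,0.5],[0,0,0,0,-6,-1,0.5],[0,0,0,0,-3,0,0.5],[0,0,0,0,0,0,0.5]]'; python3 -m crank '[[0,0,0,3,0,0,0.5],[0,0,0,3,0,0,0.5],[0,0,0,3,0,0,0.5],[0,0,0,1,0,0,0.5],[0,0,0,1,0,0,0.5],[0,0,0,0.5,0,0,0.5],[0,0,0,0,0,0,0.5],[0,0,0,0,0,0,0.5]]'
```

```text
t: 8.85
ee_pos: [0.3952, -0.3323, 0.133]
orientation: [[0.0, -0.327, 0.945], [-0.0, 0.945, 0.327], [-1.0, -0.0, 0.0]]
contact_force: [-0.9, 0.3, -0.6]
opening: 0.501
t: 9.85
ee_pos: [0.3952, -0.331, 0.0189]
orientation: [[0.001, -0.329, 0.944], [-0.001, 0.944, 0.329], [-1.0, -0.001, 0.0]]
contact_force: [-0.2, 0.0, -0.4]
opening: 0.503
```

```bash
python3 -m crank '[[0,0,0,0.2,0,0,0.5],[0,0,0,0.2,0,0,0.5],[0,0,0,0.2,0,0,0.5],[0,0,0,0.1,0,0,0.5],[0,0,0,0.1,0,0,0.5],[0,0,0,0.1,0,0,0.5],[0,0,0,0,0,0,0.5],[0,0,0,0,0,0,0.5]]'; python3 - <<'E'
from h import *
S=cam("scene")
def cr(i,x,y,w,h,k):return cv2.convertScaleAbs(cv2.resize(i[y:y+h,x:x+w],None,fx=k,fy=k,interpolation=cv2.INTER_CUBIC)[:,:,::-1],alpha=1.3)
cv2.imwrite("pics/crop6.png",cr(S[3],288,202,60,60,8))
E
```

```text
t: 10.85
ee_pos: [0.3949, -0.3307, 0.0094]
orientation: [[0.0, -0.329, 0.944], [-0.0, 0.944, 0.329], [-1.0, -0.0, 0.0]]
contact_force: [0.5, -0.1, -0.1]
opening: 0.499
```

View pics/crop6.png

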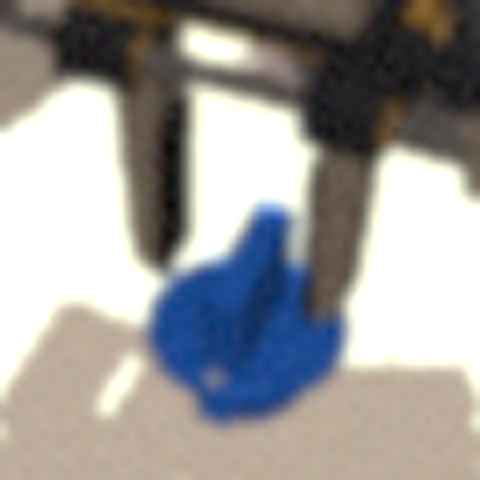

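The fingers are either side of the bar, with the tips just above the flange (left tip (158,270), right (328,315), bar (255,280)). I'll feel down a few more mm.

```bash
python3 -m crank '[[0,0,0,0.1,0,0,0.5],[0,0,0,0.1,0,0,0.5],[0,0,0,0.1,0,0,0.5],[0,0,0,0.05,0,0,0.5],[0,0,0,0,0,0,0.5],[0,0,0,0,0,0,0.5],[0,0,0,0,0,0,0.5],[0,0,0,0,0,0,0.5]]'
```

```text
t: 11.9
ee_pos: [0.395, -0.3308, 0.0059]
orientation: [[0.0, -0.329, 0.944], [-0.0, 0.944, 0.329], [-1.0, -0.0, 0.0]]
contact_force: [0.1, 0.5, -0.7]
opening: 0.499
```

```bash
python3 -m crank '[[0,0,0,0,0,0,0],[0,0,0,0,0,0,0],[0,0,0,0,0,0,0],[0,0,0,0,0,0,0],[0,0,0,0,0,0,0],[0,0,0,0,0,0,0],[0,0,0,0,0,0,0],[0,0,0,0,0,0,0]]'
```

```text
t: 12.9
ee_pos: [0.3949, -0.3307, 0.0058]
orientation: [[-0.0, -0.329, 0.944], [0.0, 0.944, 0.329], [-1.0, 0.0, -0.0]]
contact_force: [-0.8, -0.9, -2.0]
opening: 0.147
```

Gripped (0.147 ≈ 13.5 mm). I'll lift, carry it over the housing, and turn to 0.2 rad anticlockwise of the slots.

```bash
python3 -m crank '[[0,0,0,-2,0,0,0],[0,0,0,-4,0,0,0],[0,0,0,-4,0,0,0],[0,0,0,0,0.2,4,0],[0,0,0,0,0.2,4.5,0],[0,0,0,0,0.2,4.5,0],[0,0,0,0,0.2,4.9,0],[0,0,0,0,0,0,0]]'; python3 -m crank '[[0.13,0,0,0,0,0,0],[0.13,0,0,0,0,0,0],[0.125,0,0,0,0,0,0],[0,0,0,0,0,0,0],[0,0,0,0,0,0,0],[0,0,0,0,0,0,0],[0,0,0,0,0,0,0],[0,0,0,0,0,0,0]]'; python3 - <<'E'
from h import *
np.set_printoptions(precision=4,suppress=True)
T=cam("top");S=cam("scene");o=manip.get_obs();print(o['ee_pos'],o['joint_pos'],o['contact_force'],o['moment'])
def cr(i,x,y,w,h,k):return cv2.convertScaleAbs(cv2.resize(i[y:y+h,x:x+w],None,fx=k,fy=k,interpolation=cv2.INTER_CUBIC)[:,:,::-1],alpha=1.4)
cv2.imwrite("pics/crop7.png",np.hstack([cr(T[3],280,130,80,100,5),cr(S[3],300,130,80,100,5)]))
E
```

```text
t: 13.9
ee_pos: [0.5641, -0.263, 0.1057]
orientation: [[0.001, -0.331, 0.943], [-0.0, 0.943, 0.331], [-1.0, -0.001, 0.001]]
contact_force: [0.1, 0.7, -1.8]
opening: 0.151
t: 14.9
ee_pos: [0.5613, -0.2643, 0.1058]
orientation: [[-0.0, 0.049, 0.999], [-0.0, 0.999, -0.049], [-1.0, -0.0, -0.0]]
contact_force: [-0.5, 0.6, -1.8]
opening: 0.15
[ 0.5613 -0.2643  0.1058] [-0.4424  0.4171  1.7054 -0.      1.0192 -1.9637] [-0.2065 -0.331  -1.9061] [-0.0078  0.0181  0.028 ]
```

View pics/crop7.png

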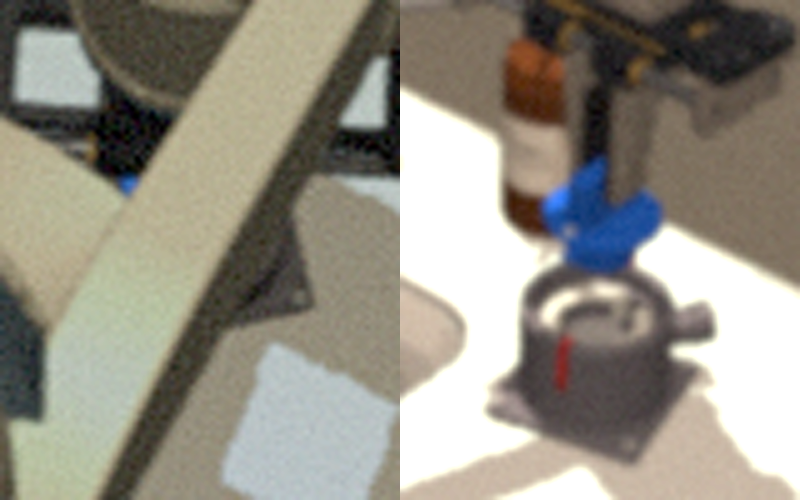

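```bash
python3 -c "
from h import *
S=cam('scene')
print(proj(S,[[.5613,-.2643,.130],[.5613,-.2643,.124]]), 'flange rim u,v:',proj(S,[[.5613+.033*np.cos(t),-.2643+.033*np.sin(t),.13] for t in np.arange(0,6.3,.1)]).min(0),proj(S,[[.5613+.033*np.cos(t),-.2643+.033*np.sin(t),.124] for t in np.arange(0,6.3,.1)]).max(0))"
python3 -m crank '[[0,0,0,1.5,0,0,0],[0,0,0,1.5,0,0,0],[0,0,0,0.5,0,0,0],[0,0,0,0,0,0,0],[0,0,0,0,0,0,0],[0,0,0,0,0,0,0],[0,0,0,0,0,0,0],[0,0,0,0,0,0,0]]'
```

```text
[[340.21222842 171.00264303]
 [340.10183366 172.77894294]] flange rim u,v: [328.10771009 163.98594983] [352.18051063 180.093476  ]
t: 16.05
ee_pos: [0.5615, -0.2644, 0.0711]
orientation: [[0.0, 0.05, 0.999], [-0.0, 0.999, -0.05], [-1.0, -0.0, 0.0]]
contact_force: [-0.4, -0.6, -0.5]
opening: 0.149
```

```bash
python3 -m crank '[[0,0,0,0.5,0,0,0],[0,0,0,0.4,0,0,0],[0,0,0,0.1,0,0,0],[0,0,0,0.1,0,0,0],[0,0,0,0.1,0,0,0],[0,0,0,0,0,0,0],[0,0,0,0,0,0,0],[0,0,0,0,0,0,0]]'
```

```text
t: 17.05
ee_pos: [0.5614, -0.2643, 0.059]
orientation: [[0.0, 0.05, 0.999], [-0.0, 0.999, -0.05], [-1.0, -0.0, 0.0]]
contact_force: [0.2, -0.7, -0.6]
opening: 0.147
```

```bash
python3 -m crank '[[0,0,0,0.1,0,0,0],[0,0,0,0.1,0,0,0],[0,0,0,0.1,0,0,0],[0,0,0,0.1,0,0,0],[0,0,0,0,0,0,0],[0,0,0,0,0,0,0],[0,0,0,0,0,0,0],[0,0,0,0,0,0,0]]'; python3 -m crank '[[0,0,0,0.1,0,0,0],[0,0,0,0.1,0,0,0],[0,0,0,0,0,0,0],[0,0,0,0,0,0,0],[0,0,0,0,0,0,0],[0,0,0,0,0,0,0],[0,0,0,0,0,0,0],[0,0,0,0,0,0,0]]'
```

```text
t: 18.05
ee_pos: [0.5614, -0.2643, 0.0549]
orientation: [[0.0, 0.05, 0.999], [-0.0, 0.999, -0.05], [-1.0, -0.0, 0.0]]
contact_force: [-0.5, -0.4, -1.8]
opening: 0.147
t: 19.05
ee_pos: [0.5613, -0.2643, 0.0529]
orientation: [[-0.0, 0.05, 0.999], [-0.0, 0.999, -0.05], [-1.0, -0.0, -0.0]]
contact_force: [0.0, 1.0, -1.3]
opening: 0.148
```

Bar centre is about 0.093 with no contact yet. I'll go on in small steps.

```bash
python3 -m crank '[[0,0,0,0.1,0,0,0],[0,0,0,0,0,0,0],[0,0,0,0.05,0,0,0],[0,0,0,0,0,0,0],[0,0,0,0,0,0,0],[0,0,0,0,0,0,0],[0,0,0,0,0,0,0],[0,0,0,0,0,0,0]]'
```

```text
t: 20.05
ee_pos: [0.5614, -0.2643, 0.0516]
orientation: [[0.0, 0.05, 0.999], [-0.0, 0.999, -0.05], [-1.0, -0.0, 0.0]]
contact_force: [-2.2, 0.2, 5.4]
opening: 0.148
```

Ring contact is at reported 0.052, as predicted (bar 92 mm up). Now I'll turn clockwise towards the seen slots.

```bash
python3 -m crank '[[0.04,0,0,0,0,0,0],[0.04,0,0,0,0,0,0],[0.04,0,0,0,0,0,0],[0.04,0,0,0,0,0,0],[0.02,0,0,0,0,0,0],[0,0,0,0,0,0,0],[0,0,0,0,0,0,0],[0,0,0,0,0,0,0]]';python3 -m crank '[[0.02,0,0,0,0,0,0],[0,0,0,0,0,0,0],[0,0,0,0,0,0,0],[0,0,0,0,0,0,0],[0,0,0,0,0,0,0],[0,0,0,0,0,0,0],[0,0,0,0,0,0,0],[0,0,0,0,0,0,0]]'; python3 -c "
from station import manip
o=manip.get_obs();print(o['contact_force'],o['moment'])"
```

```text
t: 21.05
ee_pos: [0.5613, -0.2643, 0.0513]
orientation: [[-0.0, 0.228, 0.974], [0.0, 0.974, -0.228], [-1.0, 0.0, -0.0]]
contact_force: [-0.4, -0.4, -2.1]
opening: 0.154
t: 22.05
ee_pos: [0.5613, -0.2643, 0.0514]
orientation: [[0.0, 0.247, 0.969], [-0.0, 0.969, -0.247], [-1.0, -0.0, 0.0]]
contact_force: [-0.3, -0.8, -2.1]
opening: 0.147
[-0.27396387 -0.76008334 -2.1127385 ] [ 0.03237471 -0.02483581 -0.01295105]
```

The pressure vanished at yaw -0.23 to -0.25, so the lugs are in the slots. I'll push in gently.

```bash
python3 -m crank '[[0,0,0,0.1,0,0,0],[0,0,0,0.1,0,0,0],[0,0,0,0.05,0,0,0],[0,0,0,0,0,0,0],[0,0,0,0,0,0,0],[0,0,0,0,0,0,0],[0,0,0,0,0,0,0],[0,0,0,0,0,0,0]]'; python3 -m crank '[[0,0,0,0.1,0,0,0],[0,0,0,0.1,0,0,0],[0,0,0,0.1,0,0,0],[0,0,0,0,0,0,0],[0,0,0,0,0,0,0],[0,0,0,0,0,0,0],[0,0,0,0,0,0,0],[0,0,0,0,0,0,0]]'
```

```text
t: 23.05
ee_pos: [0.5614, -0.2643, 0.0489]
orientation: [[0.0, 0.247, 0.969], [-0.0, 0.969, -0.247], [-1.0, -0.0, 0.0]]
contact_force: [-0.1, 0.1, -2.3]
opening: 0.152
t: 24.05
ee_pos: [0.5614, -0.2643, 0.0459]
orientation: [[0.0, 0.247, 0.969], [-0.0, 0.969, -0.247], [-1.0, -0.0, 0.0]]
contact_force: [-1.0, 0.3, 3.8]
opening: 0.15
```

```bash
python3 -m crank '[[0,0,0,0.1,0,0,0],[0,0,0,0.1,0,0,0],[0,0,0,0.1,0,0,0],[0,0,0,0.1,0,0,0],[0,0,0,0.05,0,0,0],[0,0,0,0,0,0,0],[0,0,0,0,0,0,0],[0,0,0,0,0,0,0]]'
```

```text
t: 25.05
ee_pos: [0.5615, -0.2645, 0.0418]
orientation: [[0.0, 0.247, 0.969], [-0.0, 0.969, -0.247], [-1.0, -0.0, 0.0]]
contact_force: [-2.8, -0.2, 8.5]
opening: 0.146
```

```bash
python3 -m crank '[[0,0,0,0.05,0,0,0],[0.08,0,0,0,0,0,0],[0.08,0,0,0,0,0,0],[0.08,0,0,0,0,0,0],[0.08,0,0,0,0,0,0],[0.08,0,0,0,0,0,0],[0,0,0,0,0,0,0],[0,0,0,0,0,0,0]]'; python3 -m crank '[[0.05,0,0,0,0,0,0],[0.05,0,0,0,0,0,0],[0.04,0,0,0,0,0,0],[0.04,0,0,0,0,0,0],[0,0,0,0,0,0,0],[0,0,0,0,0,0,0],[0,0,0,0,0,0,0],[0,0,0,0,0,0,0]]'; python3 -c "
from station import manip
o=manip.get_obs();print(o['contact_force'],o['moment'])"
```

```text
t: 26.05
ee_pos: [0.5618, -0.2644, 0.0415]
orientation: [[0.001, 0.605, 0.796], [-0.0, 0.796, -0.605], [-1.0, 0.0, 0.001]]
contact_force: [-3.5, 0.9, 8.6]
opening: 0.15
t: 27.05
ee_pos: [0.5619, -0.2644, 0.0415]
orientation: [[0.001, 0.738, 0.675], [-0.0, 0.675, -0.738], [-1.0, 0.001, 0.001]]
contact_force: [-1.1, 1.0, 8.4]
opening: 0.15
[-1.14032755  0.97897003  8.38844623] [ 0.24412788  0.23483287 -0.01051984]
```

```bash
Q="
from station import manip
o=manip.get_obs();import numpy as np;print(o['moment'],np.arctan2(o['orientation'][1,2],o['orientation'][0,2]))"
python3 -m crank '[[0.03,0,0,0,0,0,0],[0,0,0,0,0,0,0],[0.03,0,0,0,0,0,0],[0,0,0,0,0,0,0],[0,0,0,0,0,0,0],[0,0,0,0,0,0,0],[0,0,0,0,0,0,0],[0,0,0,0,0,0,0]]'; python3 -c "$Q"
python3 -m crank '[[0.02,0,0,0,0,0,0],[0,0,0,0,0,0,0],[0.02,0,0,0,0,0,0],[0,0,0,0,0,0,0],[0,0,0,0,0,0,0],[0,0,0,0,0,0,0],[0,0,0,0,0,0,0],[0,0,0,0,0,0,0]]'; python3 -c "$Q"
```

```text
t: 28.05
ee_pos: [0.5616, -0.2646, 0.0415]
orientation: [[0.001, 0.777, 0.63], [-0.001, 0.63, -0.777], [-1.0, 0.0, 0.001]]
contact_force: [-1.8, -0.3, 9.2]
opening: 0.147
[0.04767957 0.4104569  0.17502031] -0.8894751014205927
t: 29.05
ee_pos: [0.561, -0.265, 0.0415]
orientation: [[-0.0, 0.801, 0.599], [-0.001, 0.599, -0.801], [-1.0, -0.001, 0.001]]
contact_force: [-4.5, -1.3, 10.1]
opening: 0.152
[-0.35667873  0.8516434   0.25631609] -0.9290493386171322
```

The twist rose to 0.26 N·m, so it's at the stop. I'll ease the twist slightly and let it spring up.

```bash
Q="
from station import manip
o=manip.get_obs();import numpy as np;print(o['moment'],np.arctan2(o['orientation'][1,2],o['orientation'][0,2]))"
python3 -m crank '[[-0.02,0,0,0,0,0,0],[0,0,0,-0.1,0,0,0],[0,0,0,-0.1,0,0,0],[0,0,0,-0.1,0,0,0],[0,0,0,0,0,0,0],[0,0,0,0,0,0,0],[0,0,0,0,0,0,0],[0,0,0,0,0,0,0]]'; python3 -c "$Q"
python3 -m crank '[[0,0,0,-0.05,0,0,0],[0,0,0,-0.05,0,0,0],[0,0,0,-0.05,0,0,0],[0,0,0,0,0,0,0],[0,0,0,0,0,0,0],[0,0,0,0,0,0,0],[0,0,0,0,0,0,0],[0,0,0,0,0,0,0]]'; python3 -c "$Q"
```

```text
t: 30.05
ee_pos: [0.5611, -0.2648, 0.044]
orientation: [[-0.0, 0.789, 0.614], [-0.001, 0.614, -0.789], [-1.0, -0.001, 0.0]]
contact_force: [-2.7, -1.6, 6.5]
opening: 0.149
[-0.36877265  0.56842716  0.0452572 ] -0.9095302978848233
t: 31.05
ee_pos: [0.5611, -0.2645, 0.0453]
orientation: [[-0.0, 0.789, 0.614], [-0.0, 0.614, -0.789], [-1.0, -0.0, 0.0]]
contact_force: [-2.6, -5.1, 2.9]
opening: 0.147
[-0.92626873  0.71025681  0.0272878 ] -0.9096310997491018
```

```bash
Q="
from station import manip
o=manip.get_obs();import numpy as np;print(o['moment'],np.arctan2(o['orientation'][1,2],o['orientation'][0,2]))"
python3 -m crank '[[0,0,0,-0.04,0,0,0],[0,0,0,0,0,0,0],[0,0,0,0,0,0,0],[0,0,0,0,0,0,0],[0,0,0,0,0,0,0],[0,0,0,0,0,0,0],[0,0,0,0,0,0,0],[0,0,0,0,0,0,0]]'; python3 -c "$Q"
```

```text
t: 32.05
ee_pos: [0.5611, -0.2645, 0.0456]
orientation: [[-0.0, 0.789, 0.614], [-0.0, 0.614, -0.789], [-1.0, -0.0, -0.0]]
contact_force: [-3.9, -3.7, 2.9]
opening: 0.147
[-0.93373451  0.70593919  0.07589774] -0.9096394707850896
```

```bash
python3 -m crank '[[0,0,0,0,0,0,0.4],[0,0,0,0,0,0,0.4],[0,0,0,0,0,0,0.4],[0,0,0,0,0,0,0.4],[0,0,0,0,0,0,0.4],[0,0,0,-1,0,0,0.4],[0,0,0,-2,0,0,0.4],[0,0,0,-3,0,0,0.4]]'; python3 -m crank '[[0,0,0,-4,0,0,0.4],[0,0,0,-4,0,0,0.4],[0,0,0,0,-4,-4,0.4],[0,0,0,0,-4,-4,0.4],[0,0,0,0,-4,-4,0.4],[0,0,0,0,0,-4,0.4],[0,0,0,0,0,0,0.4],[0,0,0,0,0,0,0.4]]'; python3 - <<'E'
from h import *
np.set_printoptions(precision=4,suppress=True)
T=cam("top");S=cam("scene");o=manip.get_obs();print(o['ee_pos'],o['contact_force'])
def cr(i,x,y,w,h,k):return cv2.convertScaleAbs(cv2.resize(i[y:y+h,x:x+w],None,fx=k,fy=k,interpolation=cv2.INTER_CUBIC)[:,:,::-1],alpha=1.4)
cv2.imwrite("pics/crop8.png",np.hstack([cr(T[3],280,130,80,100,5),cr(S[3],300,150,80,100,5)]))
for h in(.084,.086,.092): print(h,"bar ends top",[proj(c,[[.561+s*.025*np.cos(-.89),-.2645+s*.025*np.sin(-.89),h+.016] for s in(1,-1)]).round(1).tolist() for c in(T,S)])
E
```

```text
t: 33.05
ee_pos: [0.5612, -0.2642, 0.1072]
orientation: [[-0.0, 0.789, 0.614], [0.0, 0.614, -0.789], [-1.0, -0.0, -0.0]]
contact_force: [0.7, 0.1, 0.5]
opening: 0.403
t: 34.05
ee_pos: [0.3696, -0.2124, 0.1871]
orientation: [[0.002, 0.789, 0.614], [-0.002, 0.614, -0.789], [-1.0, 0.001, 0.003]]
contact_force: [0.3, -0.3, -0.8]
opening: 0.403
[ 0.3696 -0.2124  0.1864] [-0.2525 -0.0642  0.9292]
0.084 bar ends top [[[328.5, 160.7], [310.4, 174.3]], [[348.7, 180.2], [330.6, 179.5]]]
0.086 bar ends top [[[328.5, 160.5], [310.4, 174.1]], [[348.7, 179.6], [330.6, 178.9]]]
0.092 bar ends top [[[328.6, 159.8], [310.3, 173.5]], [[348.9, 177.9], [330.7, 177.2]]]
```

View pics/crop8.png

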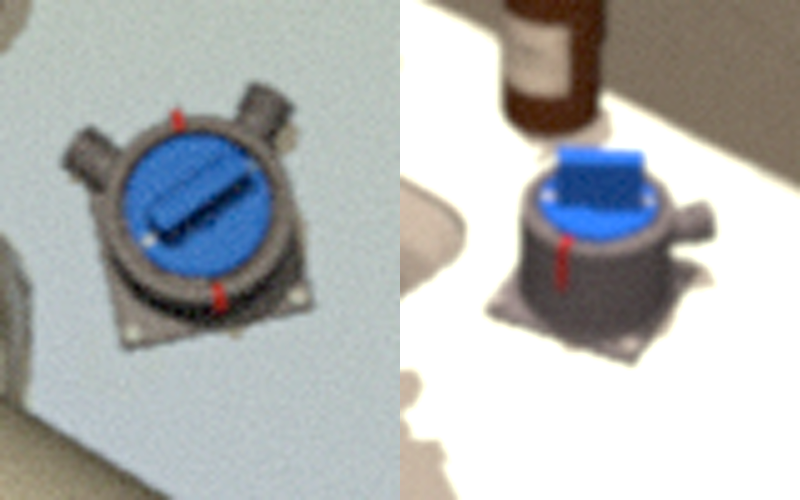

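```bash
python3 -c "
from station import manip
print(manip.get_obs()['contact_force']);print(manip.finish_job())"
```

```text
[-0.25248477 -0.06421609  0.92919058]
the job is handed in; nothing more can be done
None
```

The blue cap farthest to the robot's right is on the housing and, by feel, locked. I handed the job in at about 34 s of the 72 s allowed; no verdict was reported.

**What I did:** I carried the cap to the socket and felt the ring at the predicted height. Turning clockwise, the lugs dropped in at about yaw -0.25, where I had seen the slots. I pushed in to about 82 mm with roughly 10 N on the spring, then turned to the stop, which I felt as 0.26 N·m of twist. Then I eased the twist, let the cap spring up to about 86 mm and released it.

**Last checks:**
- **By eye:** the last picture shows the cap seated upright and centred in the collar, its marks at yaw about -0.90 (0.65 rad past the slots). The arm is clear, and the housing and the soap bottle beside it looked undisturbed. I did not measure the other bystanders again.
- **Locked height:** this rests on feel. At about 86 mm the cap still pushed up with about 5 N, which would not happen if it were stuck under the ring at 84 mm. The pictures cannot tell 84 from 86 mm.

**What went wrong or disagreed:**
- **First grasp missed:** it closed above the bar. Both views showed the fingertips about 28 mm higher than the reported TCP, so I corrected for that and used the ring contact as the height reference.
- **Camera heights:** the first triangulated heights came out about 2–10 mm lower than the text gives.
- **Sideways load:** just before release the gripper felt about 5 N sideways and about 1 N·m, which was gone after release.

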